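# Set up the warm and the cold staining bath

## Task

Set up the two staining baths, the warm one first because it takes time to heat: stand the rectangular dish in the middle of the warming plate, long side along long side, put the slide rack in the dish, then lay the long lid on it so that the dish is covered. After that put the round basket in the round jar and lay the round lid centrally on the jar. Do not shift the small vial, the amber stain bottle or the slide box.

Things in the scene. Friction and masses are not known exactly. Their poses are not given: they have to be found in the camera images.
- warming_plate: Fixed flat electric warming plate, grey body with a dark steel top, 160 (its x) x 125 (its y) x 32 mm high; small black knob on its -x side. Origin: centre of its underside on the table; the flat top is 32 mm above it. z up.
- jar: Fixed open round steel jar, outer diameter 96, wall 4, inner diameter 88, rim 62 mm above the table, inner floor 4 mm above its origin. Origin: centre of its underside.
- dish: Loose open rectangular steel dish, outside 106 (x) x 64 (y) x 62 mm high, walls and floor 3 mm (inside 100 x 58), 0.25 kg. Starts upright on the table at any yaw. Origin: centre of its underside; z up. A gripper can take it from outside across its 64 mm width. Half-turn symmetric.
- rack: Loose grey plastic slide rack holding five upright glass slides (all one rigid thing), 84 (x) x 42 (y) mm, end walls and strap to 38 mm height; on its middle an upright handle tab 10 (x) x 26 (y) mm, from 38 to 58 mm height, best gripped along the rack's x. 0.12 kg. Starts upright. Origin: centre of its underside; z up. Half-turn symmetric.
- long_lid: Loose flat rectangular steel lid, 118 (x) x 76 (y) x 5 mm, with a black bar grip on top in its middle, 40 (x) x 12 (y) mm, from 5 to 25 mm height, gripped along y. No lip below: it just rests on the dish's rim. 0.15 kg. Starts flat on the table, grip up. Origin: centre of its underside; z up.
- basket: Loose round aluminium basket with small white cassettes in it (one rigid thing), outer diameter 68, wall 30 mm high, with an upright flat-sided post of 20 (x) x 12 (y) mm in its middle up to 58 mm height, gripped along y. 0.12 kg. Starts upright. Origin: centre of its underside; z up.
- round_lid: Loose flat round steel lid, diameter 108, 5 mm thick, with a black bar grip on its middle, 34 (x) x 14 (y) mm, from 5 to 25 mm height, gripped along y. No lip below. 0.12 kg. Starts flat on the table, grip up. Origin: centre of its underside; z up.
- vial: Bystander: small upright loose vial, 22 mm diameter, 45 mm high, black cap. Leave it where it stands. Origin: centre of its underside.
- stain_bottle: Bystander: small upright loose amber bottle, 32 mm diameter, 65 mm high. Leave it where it stands. Origin: centre of its underside.
- slide_box: Bystander: loose closed cardboard slide box, 30 (x) x 84 (y) x 31 mm high. Leave it where it lies. Origin: centre of its underside.
Mind the look-alikes: they are no part of the job. What is shaped like the long_lid but yellow is not meant.

How it is judged:
By the outcome, as a careful person would: the job done as asked, in the order asked, and still so for the second after the job is handed in, with the robot touching nothing.
It also fails if it takes over 128 s, if anything falls off the work surface, if the arm or the gripper's body presses on something with over 40 N, if the wrist force passes 120 N, or if a joint passes its speed limit or range.

## Robot

A 6-joint arm with a two-finger parallel gripper is mounted at the origin on the work surface. World frame = base frame: x ahead of the robot, y to its left, z up, the work surface at z = 0. Lengths are in mm, angles in rad, forces in N, time in s.
With the tool pointing down it reaches from about 375 to 925 mm from the base axis. Payload 5.7 kg.
Tool frame: the origin (TCP) lies at the very end of the fingers, on their centre line; the grasp point (between the pads) lies 19 mm behind it; z points along the fingers, y is the line along which they close (so a half turn about z gives the same grasp; the last joint's range is limited). The gripper opens to 85 mm and grips with 20 to 120 N. Pads are 22 mm wide; open, the fingers measure 114 mm over their backs; the gripper's body (76 mm by 85 mm) begins 54 mm behind the grasp point. The pads swing forward as they close: fully open they stand 13 mm farther back than shut.
Start: joints at [1.231, 0.359, 1.51, -0, 1.272, -0.115], TCP at [133.742, 584.873, 231.267] pointing down, gripper open.
Joint ranges: [-2.97, 2.97], [-1.01, 2.36], [0.21, 2.38], [-0.96, 4.11], [0.2, 2.71], [-2.98, 2.98]. Speed limits (rad/s): [2.39, 2.39, 3.14, 3.14, 3.14, 3.14].

## Interface

Orientations are given as a unit quaternion [x, y, z, w].
In Python, from plant import env gives the robot as it stands.
- The arm moves only by the tool servo_tool, never from a script. Its argument "moves" is a list that holds one entry, the list of rows, each a list of 5 numbers: the closure, from -1 (fully open) to 1 (shut), then the shift along the tool's x, y, z in parts of the range, where 1.0 means 1000 mm, then the turn about the tool's z in shares of 120 degrees (1.0 is 120 degrees). In form: [[[gripper, tx, ty, tz, twist], ...]]. A call has 1 to 8 rows; each row is the pose to reach, as a shift and turn from the pose commanded when the call began, along the tool's axes at that moment; what a row does not reach only later rows make up. A row lasts 1/10 s, in which the tool goes at most 50 mm and 8.59 degrees, less where a joint would pass 70% of its speed; a pose out of reach is approached as far as the arm can. Shift and turn numbers lie between -1 and 1, and a call with a number outside is refused. A call with a gripper value outside its range is refused whole. The fingers move at their own pace and stop on an object; "newtons" is the grip in N (left out, the last holds). Time passes only in rows, so rows that repeat a pose let the fingers close. It gives the time, the measured TCP pose, the force, the opening and the grip force at its end, in the units of the state.
- env.get_obs(): the state, without advancing time (a new reading comes with each control period).
- env.grab_frame(name): name is "scene" or "top" or "wrist"; returns a dict with "pixels" (480x640x3 uint8, red, green, blue), "z_map" (480x640 float32, mm along the optical axis (not along the pixel's ray), 0 where there is no reading), "vertical_fov" (degrees; the focal length in pixels is half the picture's height over the tangent of half this angle, whatever the lens; pixels are square), "cx", "cy" (the principal point, pixels), "rvec" (rotation vector, rad) and "tvec" (3), from world to camera coordinates, as OpenCV has them; the wrist camera has in their place "tool_from_camera" (4x4, takes a point from camera to tool coordinates, whose origin is the TCP and whose axes are the flange's). Camera axes: x right, y down, z forward; pixel columns grow to the right and rows downward; lengths in mm; the calibration is good to about 2 mm. A picture is of the moment at which its call begins: read the wrist's pose just before it.
- env.close_job(): hands the job in; it is judged then, once.
The state is a dict: "time": time; "joint_positions": joint angles; "joint_vel": joint speeds; "joint_torque": joint torques, N m; "ee_pos": TCP position; "orientation": TCP orientation; "ft_force": force on the tool from outside, world axes, zero at the start; "wrist_torque": the same for the moment, N m; "finger_gap": opening from 0.0 (shut) to 1.0 (fully open); "gripper_force": force on a finger pad.
Only numpy, scipy, OpenCV 4.12 (cv2) and the standard library are available. Lean on these libraries where they do the work, as an engineer would, in place of code of your own. Each camera call takes 0.05 s, during which the arm holds its last target. There are 200 camera calls.

## Working session

There is one attempt and no reset: what is moved stays moved. The work goes in short steps, Python scripts to look and compute and a tool call to move; the robot and the scene stay as the last step left them, time stands still between calls to the robot, and variables do not carry over. Pictures are saved under pics/ and viewed, at most 14 in all, crops included, and the job is handed in when it is done.

Besides the shell and the picture viewer there is one more tool, called after ">>>" as name(argument=value, ...) on one line, values as JSON. servo_tool: Moves the arm, as the interface text tells. Its arguments: {"type":"object","properties":{"moves":{"type":"array","items":{"type":"array","items":{"type":"array","items":{"type":"number"}}}},"newtons":{"type":"number"}},"required":["moves"]}

```bash
ls; mkdir -p pics; cat > h.py <<'E'
import numpy as np, cv2
from plant import env
from scipy.spatial.transform import Rotation as R
def grab(n,save=None):
    o=env.get_obs(); f=env.grab_frame(n)
    if save: cv2.imwrite('pics/'+save+'.png',f['pixels'][:,:,::-1])
    f['foc']=240/np.tan(np.radians(f['vertical_fov'])/2)
    if 'rvec' in f:
        Rm=cv2.Rodrigues(np.array(f['rvec'],float))[0]; f['R']=Rm.T; f['o']=-Rm.T@np.array(f['tvec'],float).ravel()
    else:
        T=np.array(f['tool_from_camera']); Rt=R.from_quat(o['orientation']).as_matrix()
        f['R']=Rt@T[:3,:3]; f['o']=Rt@T[:3,3]+np.array(o['ee_pos'])
    return f
def cloud(f):
    v,u=np.mgrid[:480,:640]; z=f['z_map']
    p=np.stack([(u-f['cx'])/f['foc']*z,(v-f['cy'])/f['foc']*z,z],-1)@f['R'].T+f['o']
    p[z==0]=np.nan; return p
def ray(f,u,v,h):
    d=f['R']@np.array([(u-f['cx'])/f['foc'],(v-f['cy'])/f['foc'],1]); return f['o']+d*(h-f['o'][2])/d[2]
E
python3 - <<'E'
from h import *
for n in('scene','top'):
    f=grab(n,n); print(n,f['o'].round(),f['R'].round(2).tolist(),f['foc'],f['cx'],f['cy'])
    np.savez(''+n+'.npz',p=cloud(f),im=f['pixels'])
print(env.get_obs())
E
```

```text
pics
scene [1284.   -9.  632.] [[0.02, 0.56, -0.83], [1.0, -0.02, 0.0], [-0.02, -0.83, -0.56]] 456.01128823774906 320.0642118322864 237.62448540356309
top [ 305.   -6. 1294.] [[-0.0, -0.99, 0.11], [-1.0, 0.0, 0.0], [-0.0, -0.11, -0.99]] 529.8827400455907 322.7320730387859 246.23120017783745
{'time': 0.1, 'joint_positions': array([ 1.23091290e+00,  3.59427824e-01,  1.51130639e+00,  3.03748399e-06,
        1.27247802e+00, -1.15076109e-01]), 'joint_vel': array([ 0.00041691, -0.00231741, -0.00422187,  0.00012571,  0.00111513,
       -0.00045861]), 'joint_torque': array([ 4.76618261e-04, -5.28637612e+01, -2.79353124e+01, -1.01261085e-04,
        4.89202532e-03,  1.44719854e-05]), 'ee_pos': array([133.54496831, 584.34235682, 230.54747476]), 'orientation': array([ 1.12167522e-01,  9.93688981e-01, -7.88598197e-04, -1.84039536e-04]), 'ft_force': array([1.4531988 , 0.85707801, 0.43588485]), 'wrist_torque': array([ 0.01639539, -0.02316239,  0.03525246]), 'gripper_force': 0.0, 'finger_gap': 1.0017735904931568}
```

View pics/top.png

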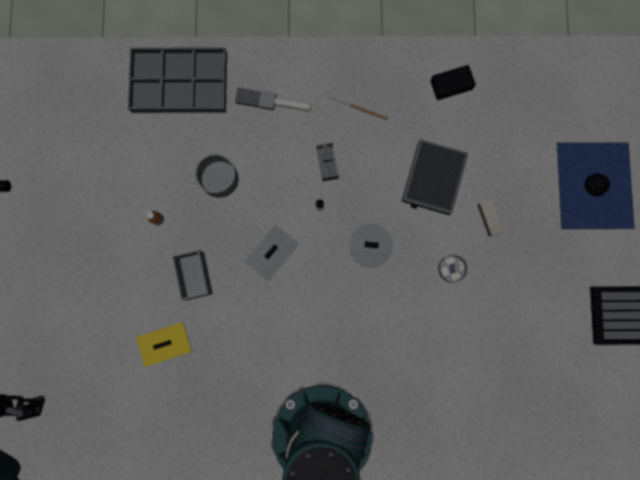

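View pics/scene.png

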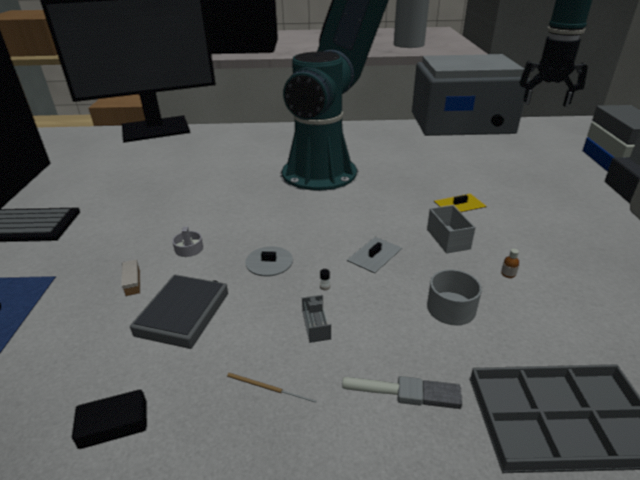

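Top view: jar (217,176), dish (193,275), long lid (272,252), decoy yellow lid (164,345), round lid (371,245), rack (328,162), vial (320,204), plate (435,177) with knob (414,206), slide box (489,218), basket (452,268), bottle (155,217). The scene view agrees with this.

```bash
python3 - <<'E'
from h import *
d=np.load('top.npz'); p=d['p']; im=d['im']
tab=p[300:330,230:420,2]; print('table z',np.nanmedian(tab),np.nanstd(tab))
def seg(name,u,v,r,lo,hi):
    w=p[v-r:v+r+1,u-r:u+r+1]; m=((w[...,2]>lo)&(w[...,2]<hi)).astype(np.uint8)
    n,l,s,c=cv2.connectedComponentsWithStats(m)
    if n<2: print(name,'none');return
    k=1+np.argmax(s[1:,4]); q=w[l==k]
    (c,sz,a)=cv2.minAreaRect(q[:,:2].astype(np.float32)); 
    if sz[0]<sz[1]: sz=sz[::-1]; a+=90
    print(name,'c',np.round(c,1),'size',np.round(sz,1),'long-axis yaw',round((a+90)%180-90,1),'zmax',np.nanpercentile(q[:,2],95).round(1),len(q))
seg('jar',217,176,30,45,90); seg('dish',193,275,32,45,90); seg('longlid',272,252,32,3,12); seg('llgrip',272,252,15,17,40)
seg('roundlid',371,245,28,3,12); seg('rlgrip',371,245,15,17,40); seg('rack',328,162,28,25,70); seg('racktab',328,162,20,50,70)
seg('plate',435,177,48,24,45); seg('basket',452,268,25,20,70); seg('post',452,268,15,45,70)
seg('vial',320,204,12,25,70); seg('bottle',155,217,20,30,90); seg('box',489,218,25,20,50)
E
python3 -c "
import cv2
a=cv2.imread('pics/top.png')[125:305,165:505];cv2.imwrite('pics/c.png',cv2.resize(a,None,fx=2.35,fy=2.35,interpolation=2))"
```

```text
table z -0.20918360388532165 2.640260252968805
jar c [619.3 251.7] size [96.4 94.3] long-axis yaw 8.6 zmax 65.2 364
dish c [378.3 305.9] size [106.5  65.3] long-axis yaw 13.4 zmax 64.8 358
longlid c [434.3 121.9] size [129.2  86.4] long-axis yaw -42.7 zmax 9.1 1102
llgrip c [435.7 122. ] size [39.3 13.1] long-axis yaw -40.1 zmax 28.8 88
roundlid c [ 451.4 -121.6] size [108.6 108.2] long-axis yaw 7.8 zmax 9.5 1159
rlgrip c [ 452.  -121.7] size [34.4 14.3] long-axis yaw 84.9 zmax 28.9 88
rack c [656.6 -15.8] size [85.9 40.5] long-axis yaw 10.2 zmax 58.9 299
racktab c [656.3 -15.7] size [25.1 10.6] long-axis yaw -83.4 zmax 61.5 51
plate c [ 615.1 -278.1] size [168.1 125.6] long-axis yaw -16.4 zmax 36.4 3285
basket c [ 394.4 -316.8] size [67.1 66.5] long-axis yaw 68.9 zmax 33.6 156
post c [ 394.3 -316.7] size [19.1 12.7] long-axis yaw -3.4 zmax 62.6 60
vial c [549.    3.7] size [21.9 19.2] long-axis yaw -0.0 zmax 48.4 73
bottle c [517.  399.2] size [31.1 27.3] long-axis yaw -25.7 zmax 66.0 152
box c [ 517.5 -411.9] size [84.7 35.1] long-axis yaw 17.0 zmax 35.8 496
```

View pics/c.png

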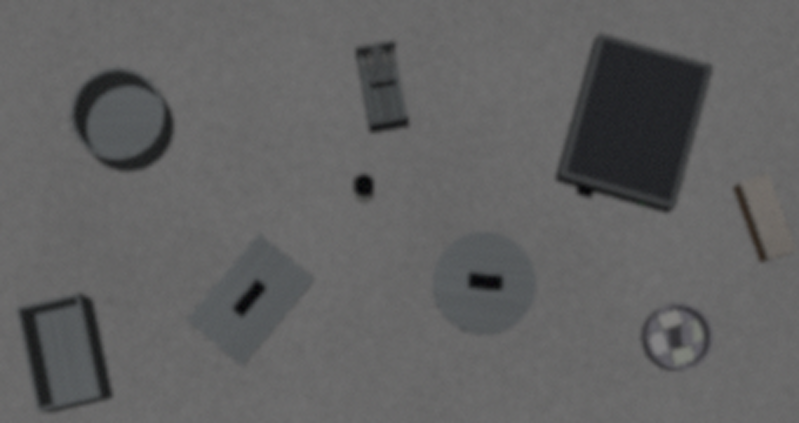

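```bash
cat >> h.py <<'E'
def go(x,y,z,yaw):
    "delta in tool axes to TCP x,y,z with tool-y heading yaw (deg, mod 180)"
    o=env.get_obs(); M=R.from_quat(o['orientation']).as_matrix(); t=M.T@(np.array([x,y,z])-o['ee_pos'])
    cur=np.degrees(np.arctan2(M[1,1],M[0,1])); j6=o['joint_positions'][5]; dj=np.arctan2(y,x)-o['joint_positions'][0]
    best=min([(((yaw-cur+90)%180)-90+k) for k in(-180,0,180)],key=lambda d:(abs(j6+dj-np.radians(d))>2.8,abs(d)))
    print('t',o['time'].round(1) if hasattr(o['time'],'round') else o['time'],'pos',np.round(o['ee_pos'],1),'yaw',round(cur,1),'-> shift',t.round(1),'twist',round(-np.radians(best),3),'rows>=',round(max(np.linalg.norm(t)/50,abs(best)/8.59),1))
def wcomp(f,lo,hi,near=None,rad=80):
    p=cloud(f); m=(p[...,2]>lo)&(p[...,2]<hi)
    if near is not None: m&=np.hypot(p[...,0]-near[0],p[...,1]-near[1])<rad
    n,l,s,c=cv2.connectedComponentsWithStats(m.astype(np.uint8))
    if n<2: print('none'); return None
    k=1+np.argmax(s[1:,4]); q=p[l==k]
    (c,sz,a)=cv2.minAreaRect(q[:,:2].astype(np.float32))
    if sz[0]<sz[1]: sz=sz[::-1]; a+=90
    print('c',np.round(c,1),'size',np.round(sz,1),'yaw',round((a+90)%180-90,1),'zmed',np.median(q[:,2]).round(1),len(q)); return c,sz,a
E
python3 -c "
from h import *
go(378,306,230,102.5)"
```

```text
t 0.1 pos [133.5 584.3 230.5] yaw 77.1 -> shift [-300.4 -216.8    0.8] twist -0.443 rows>= 7.4
```

The rows are not in the units I measure in: shifts go in shares of 1000 mm and turns go in shares of 120 degrees. I convert before sending: -300 mm / 1000 = -0.3, -230 mm / 1000 = -0.23, -0.44 rad / 2.0944 = -0.2101.

>>> servo_tool(moves=[[[-1,-0.03,-0.022,0,-0.0286],[-1,-0.07,-0.05,0,-0.0573],[-1,-0.11,-0.08,0,-0.0859],[-1,-0.15,-0.108,0,-0.1146],[-1,-0.19,-0.137,0,-0.1432],[-1,-0.23,-0.166,0,-0.1719],[-1,-0.27,-0.195,0,-0.2005],[-1,-0.3,-0.217,0,-0.2101]]])

```text
time: 0.9
ee_pos: [379.1, 304.1, 231.1]
orientation: [-0.108, 0.994, -0.0, -0.0]
ft_force: [1.0, -0.9, -0.6]
finger_gap: 0.997
gripper_force: 0.0
```

```bash
python3 -c "
from h import *
f=grab('wrist','w1'); p=cloud(f); print(np.nanpercentile(p[...,2],[5,50,95]), f['o'])
c=wcomp(f,48,80,(378,306),80)
wcomp(f,-5,10,(378,306),200)
go(378,306,30,102.5)"
```

```text
[ -0.9216444    0.76606047 318.39108828] [312.14029291 290.8176929  373.99898135]
c [375.6 307.8] size [106.3  64.1] yaw 12.9 zmed 61.7 1956
c [381.2 306.7] size [399.6 392.8] yaw -77.6 zmed 0.4 104975
t 0.95 pos [382.4 301.1 231.2] yaw 102.3 -> shift [  3.6   6.5 201.2] twist -0.003 rows>= 4.0
```

View pics/w1.png

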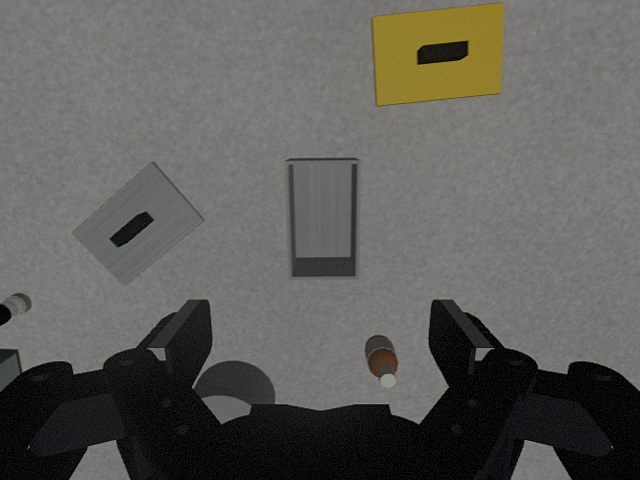

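Dish centred at (322,218) px, wrist still moving during that frame; decoy at (440,55). Settle, lower, re-measure.

>>> servo_tool(moves=[[[-1,0,0,0.03,0],[-1,0,0,0.07,0],[-1,0,0,0.09,0],[-1,0,0,0.1,0],[-1,0,0,0.1,0],[-1,0,0,0.1,0]]])

```text
time: 1.55
ee_pos: [378.3, 306.9, 132.0]
orientation: [-0.107, 0.994, 0.0, 0.0]
ft_force: [0.1, -0.2, 1.2]
finger_gap: 0.996
gripper_force: 0.0
```

```bash
python3 -c "
from h import *
f=grab('wrist')
c=wcomp(f,48,80,(378,306),80)
go(*c[0],30,c[2]+90)"
```

```text
c [375.9 307.9] size [106.9  64.4] yaw 13.0 zmed 61.6 4508
t 1.6 pos [378.6 307.1 132.3] yaw 102.3 -> shift [  2.7   1.3 102.3] twist -0.011 rows>= 2.0
```

Scaled: 102 mm / 1000 = 0.102, 90 mm / 1000 = 0.09, -0.01 rad / 2.0944 = -0.0048.

>>> servo_tool(moves=[[[-1,0.0025,0.0015,0.03,-0.0048],[-1,0.0025,0.0015,0.065,-0.0048],[-1,0.0025,0.0015,0.09,-0.0048],[-1,0.0025,0.0015,0.102,-0.0048],[-0.3,0.0025,0.0015,0.102,-0.0048],[0,0.0025,0.0015,0.102,-0.0048],[0.2,0.0025,0.0015,0.102,-0.0048],[0.3,0.0025,0.0015,0.102,-0.0048]]], newtons=60)

```text
time: 2.4
ee_pos: [375.8, 307.9, 30.4]
orientation: [-0.112, 0.994, 0.0, 0.001]
ft_force: [0.9, -0.1, 0.2]
finger_gap: 0.737
gripper_force: 66.9
```

Scaled: -120 mm / 1000 = -0.12, -110 mm / 1000 = -0.11.

>>> servo_tool(moves=[[[0.5,0,0,0,0],[0.5,0,0,0,0],[0.5,0,0,-0.005,0],[0.5,0,0,-0.02,0],[0.5,0,0,-0.045,0],[0.5,0,0,-0.08,0],[0.5,0,0,-0.11,0],[0.5,0,0,-0.12,0]]])

```text
time: 3.2
ee_pos: [376.5, 308.3, 152.2]
orientation: [-0.112, 0.994, 0.001, 0.002]
ft_force: [0.8, -0.3, -1.9]
finger_gap: 0.736
gripper_force: 66.9
```

```bash
python3 -c "
from h import *
print(env.get_obs()['finger_gap'],env.get_obs()['gripper_force'],env.get_obs()['ft_force'])
go(520,0,200,75)"
```

```text
0.7362028980848148 66.93272709846497 [ 0.82766996 -0.34366911 -1.89735867]
t 3.2 pos [376.5 308.3 152.2] yaw 102.9 -> shift [ -71.3 -332.5  -48. ] twist 0.487 rows>= 6.9
```

```bash
python3 -c "
from h import *
go(630,-130,290,74.5)"
```

```text
t 3.2 pos [376.5 308.3 152.2] yaw 102.9 -> shift [-149.9 -483.6 -137.8] twist 0.496 rows>= 10.5
```

Scaled: -258 mm / 1000 = -0.258, -137 mm / 1000 = -0.137, 0.35 rad / 2.0944 = 0.1671.

>>> servo_tool(moves=[[[0.5,-0.004,-0.008,-0.02,0],[0.5,-0.01,-0.03,-0.055,0.0239],[0.5,-0.018,-0.06,-0.085,0.0477],[0.5,-0.03,-0.097,-0.11,0.0716],[0.5,-0.042,-0.137,-0.125,0.0955],[0.5,-0.055,-0.177,-0.137,0.1194],[0.5,-0.067,-0.217,-0.138,0.1432],[0.5,-0.08,-0.258,-0.138,0.1671]]])

```text
time: 4.0
ee_pos: [510.8, 72.2, 286.8]
orientation: [0.063, 0.998, 0.0, -0.0]
ft_force: [0.2, 0.1, -2.0]
finger_gap: 0.736
gripper_force: 66.9
```

Scaled: -200 mm / 1000 = -0.2, -195 mm / 1000 = -0.195, 0.15 rad / 2.0944 = 0.0716.

>>> servo_tool(moves=[[[0.5,0,-0.042,0,0.0239],[0.5,0,-0.084,0,0.0477],[0.5,0,-0.12,0,0.0716],[0.5,0,-0.155,0,0.0716],[0.5,0,-0.18,0,0.0716],[0.5,0,-0.195,0,0.0716],[0.5,0,-0.2,0,0.0716],[0.5,0,-0.2,0,0.0716]]])

```text
time: 4.8
ee_pos: [485.5, -124.5, 286.8]
orientation: [0.137, 0.991, 0.0, -0.001]
ft_force: [-0.2, 1.1, -2.1]
finger_gap: 0.743
gripper_force: 67.0
```

```bash
python3 -c "
from h import *
go(630,-130,290,74.5)
f=grab('wrist','w2');print(f['o'],f['foc'])
c=wcomp(f,22,42,(612,-280),110)
go(612,-280,290,74.5)"
```

```text
t 4.8 pos [ 485.5 -124.5  286.8] yaw 74.2 -> shift [-140.5   34.    -3.4] twist -0.005 rows>= 2.9
[ 419.68491842 -105.46850472  429.69952154] 364.25957887460254
c [ 562.8 -296.1] size [69.9 58. ] yaw -16.4 zmed 31.4 1621
t 4.85 pos [ 485.6 -123.8  286.9] yaw 74.3 -> shift [-164.  -116.    -3.3] twist -0.004 rows>= 4.0
```

View pics/w2.png

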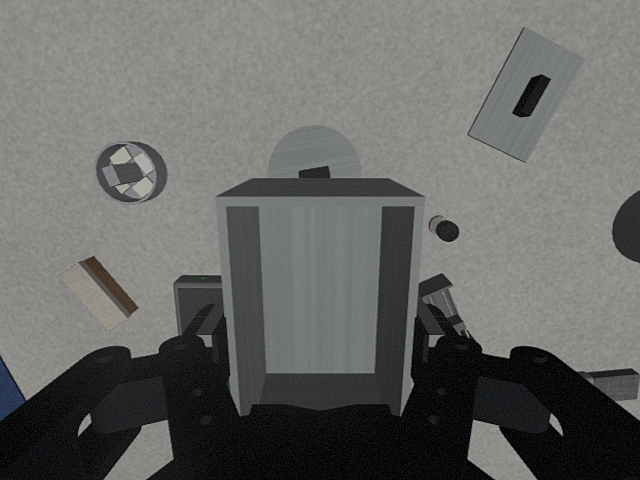

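Dish is held well (centre 320,300) and hides the plate; plate corner at (198,300). Move farther out to see it beside the dish.

Scaled: -188 mm / 1000 = -0.188, -180 mm / 1000 = -0.18.

>>> servo_tool(moves=[[[0.5,-0.015,0.007,0,0],[0.5,-0.045,0.016,0,0],[0.5,-0.085,0.026,0,0],[0.5,-0.125,0.036,0,0],[0.5,-0.16,0.048,0,0],[0.5,-0.18,0.059,0,0],[0.5,-0.188,0.06,0,0],[0.5,-0.188,0.06,0,0]]])

```text
time: 5.65
ee_pos: [684.2, -116.6, 286.4]
orientation: [0.136, 0.991, 0.0, -0.0]
ft_force: [0.3, -0.2, -2.1]
finger_gap: 0.738
gripper_force: 67.0
```

```bash
python3 -c "
from h import *
go(678,-115,290,74.5)
f=grab('wrist','w3')
c=wcomp(f,22,42,(612,-280),110)
p=cloud(f); np.savez('w3.npz',p=p,im=f['pixels'])
go(612,-280,290,74.5)"
```

```text
t 5.65 pos [ 684.2 -116.6  286.4] yaw 74.4 -> shift [ 6.4 -0.1 -3.6] twist -0.002 rows>= 0.1
c [ 612.6 -276.6] size [167.8 125.7] yaw -16.4 zmed 31.8 16578
t 5.7 pos [ 683.  -116.9  286.7] yaw 74.3 -> shift [  24.3 -176.2   -3.3] twist -0.003 rows>= 3.6
```

View pics/w3.png

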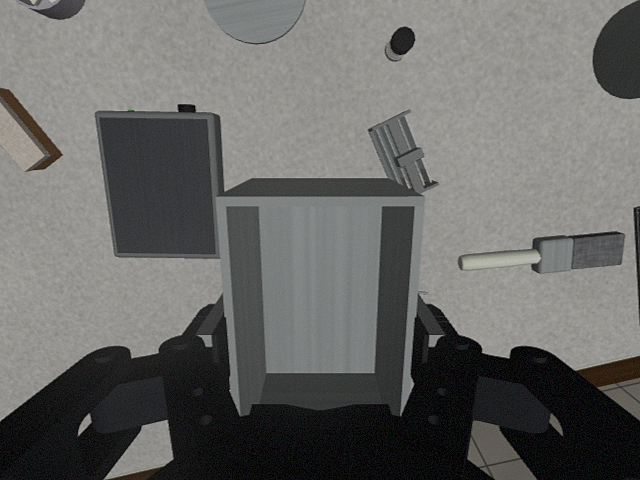

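```bash
python3 -c "
from h import *
p=np.load('w3.npz')['p']
m=((p[...,2]>24)&(p[...,2]<40)&(np.hypot(p[...,0]-613,p[...,1]+278)<110)).astype(np.uint8)
m=cv2.morphologyEx(m,cv2.MORPH_OPEN,np.ones((41,41)))
q=p[m>0]; print(cv2.minAreaRect(q[:,:2].astype(np.float32)),np.median(q[:,2]))
f=grab('wrist'); p=cloud(f); o=env.get_obs()['ee_pos']
g=p[(p[...,2]>o[2]+20)&(p[...,2]<o[2]+45)&(np.hypot(p[...,0]-o[0],p[...,1]-o[1])<64)&(np.arange(480)[:,None]<390)]
print(o,cv2.minAreaRect(g[:,:2].astype(np.float32)),np.percentile(g[:,2],[5,50,95]))
go(616.4,-277.5,190,73.7)
"
```

```text
((0.0, 0.0), (0.0, 0.0), 0.0) nan
[ 682.31828141 -117.23406065  286.94122312] ((668.498291015625, -112.56166076660156), (90.73860931396484, 77.20870971679688), 74.64832305908203) [308.73148077 318.32055208 329.62244095]
t 5.75 pos [ 682.3 -117.2  286.9] yaw 74.3 -> shift [  19.9 -172.1   97. ] twist 0.01 rows>= 4.0
  return _methods._mean(a, axis=axis, dtype=dtype,
  ret = ret.dtype.type(ret / rcount)
```

```bash
python3 -c "
from h import *
p=np.load('w3.npz')['p']
m=((p[...,2]>20)&(p[...,2]<44)&(np.hypot(p[...,0]-613,p[...,1]+278)<112)).astype(np.uint8)
m=cv2.morphologyEx(m,cv2.MORPH_CLOSE,np.ones((7,7)));m=cv2.morphologyEx(m,cv2.MORPH_OPEN,np.ones((31,31)))
q=p[(m>0)&(p[...,2]>24)&(p[...,2]<40)]; print(cv2.minAreaRect(q[:,:2].astype(np.float32)),len(q))
im=np.load('w3.npz')['im']
"
```

```text
((616.3080444335938, -277.6675720214844), (125.66129302978516, 160.10726928710938), 73.63037872314453) 16340
```

Scaled: -172 mm / 1000 = -0.172, -170 mm / 1000 = -0.17, 0.01 rad / 2.0944 = 0.0048.

>>> servo_tool(moves=[[[0.5,0.003,-0.015,0.005,0],[0.5,0.008,-0.05,0.015,0],[0.5,0.012,-0.09,0.035,0],[0.5,0.016,-0.13,0.06,0],[0.5,0.02,-0.158,0.08,0.0048],[0.5,0.02,-0.17,0.093,0.0048],[0.5,0.02,-0.172,0.097,0.0048],[0.5,0.02,-0.172,0.097,0.0048]]])

```text
time: 6.55
ee_pos: [616.5, -277.8, 190.2]
orientation: [0.142, 0.99, 0.0, -0.0]
ft_force: [-0.3, 0.3, -2.6]
finger_gap: 0.739
gripper_force: 67.0
```

Lower: place at TCP z≈62.5.

Scaled: 127.5 mm / 1000 = 0.1275, 126 mm / 1000 = 0.126.

>>> servo_tool(moves=[[[0.5,0,0,0.02,0],[0.5,0,0,0.05,0],[0.5,0,0,0.08,0],[0.5,0,0,0.105,0],[0.5,0,0,0.117,0],[0.5,0,0,0.123,0],[0.5,0,0,0.126,0],[0.5,0,0,0.1275,0]]])

```text
time: 7.35
ee_pos: [618.2, -278.3, 64.1]
orientation: [0.142, 0.99, -0.0, 0.001]
ft_force: [0.9, -0.2, -1.7]
finger_gap: 0.734
gripper_force: 67.0
```

Scaled: -60 mm / 1000 = -0.06, -20 mm / 1000 = -0.02.

>>> servo_tool(moves=[[[0.5,0,0,0.0005,0],[0.1,0,0,0.0005,0],[-0.4,0,0,0.0005,0],[-1,0,0,0.0005,0],[-1,0,0,0.0005,0],[-1,0,0,0.0005,0],[-1,0,0,-0.02,0],[-1,0,0,-0.06,0]]])

```text
time: 8.15
ee_pos: [614.7, -276.7, 120.2]
orientation: [0.142, 0.99, 0.001, -0.003]
ft_force: [-0.2, -0.3, -0.0]
finger_gap: 1.001
gripper_force: 0.0
```

```bash
python3 -c "
from h import *
go(640,-20,220,90+80+90)"
```

```text
t 8.15 pos [ 614.7 -276.7  120.2] yaw 73.7 -> shift [ 48.5 253.7 -99.1] twist -0.11 rows>= 5.5
```

Scaled: 254 mm / 1000 = 0.254, 250 mm / 1000 = 0.25, 1.1 rad / 2.0944 = 0.5252.

>>> servo_tool(moves=[[[-1,0.005,0.02,-0.04,0.0573],[-1,0.01,0.06,-0.085,0.1241],[0,0.02,0.105,-0.099,0.191],[0,0.03,0.15,-0.099,0.2578],[0,0.04,0.195,-0.099,0.3247],[0,0.046,0.23,-0.099,0.3915],[0,0.048,0.25,-0.099,0.4584],[0,0.048,0.254,-0.099,0.5252]]])

```text
time: 8.95
ee_pos: [642.5, -17.7, 222.1]
orientation: [0.639, 0.769, 0.0, -0.0]
ft_force: [0.1, 0.8, -0.6]
finger_gap: 0.499
gripper_force: 0.0
```

>>> servo_tool(moves=[[[0,0,0,0,0],[0,0,0,0,0],[0,0,0,0,0],[0,0,0,0,0]]])

```text
time: 9.35
ee_pos: [642.3, -21.6, 221.8]
orientation: [0.638, 0.77, -0.0, 0.0]
ft_force: [0.8, -0.5, 0.5]
finger_gap: 0.5
gripper_force: 0.0
```

```bash
python3 -c "
from h import *
f=grab('wrist','w4')
wcomp(f,20,70,(655,-15),60)
c=wcomp(f,48,70,(655,-15),30)
go(*c[0],120,c[2]+90)
g=grab('top'); wcomp(g,80,110,(616,-277),70)"
```

```text
c [654.2 -13.8] size [84.  41.8] yaw 9.7 zmed 37.7 2530
c [654.  -13.8] size [25.6 10.1] yaw -81.0 zmed 58.0 373
t 9.4 pos [642.3 -21.5 221.8] yaw 10.7 -> shift [  5.5  13.  101.8] twist 0.03 rows>= 2.1
c [ 619.6 -279. ] size [108.8  65. ] yaw -16.0 zmed 92.1 352
```

View pics/w4.png

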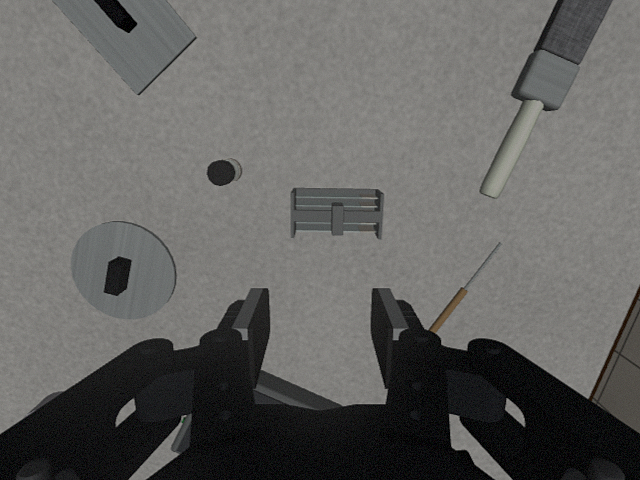

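Rack at px (338,215), tab centre found. Descend and grip.

Scaled: 180.5 mm / 1000 = 0.1805, 180 mm / 1000 = 0.18, 0.02 rad / 2.0944 = 0.0095.

>>> servo_tool(moves=[[[0,0.0055,0.013,0.04,0.0095],[0,0.0055,0.013,0.085,0.0095],[0,0.0055,0.013,0.13,0.0095],[0,0.0055,0.013,0.16,0.0095],[0,0.0055,0.013,0.175,0.0095],[0,0.0055,0.013,0.18,0.0095],[0,0.0055,0.013,0.1805,0.0095],[0,0.0055,0.013,0.1805,0.0095]]])

```text
time: 10.25
ee_pos: [655.6, -13.3, 43.0]
orientation: [0.646, 0.763, 0.001, 0.001]
ft_force: [0.3, 0.0, 0.3]
finger_gap: 0.499
gripper_force: 0.0
```

Scaled: -80 mm / 1000 = -0.08, -40 mm / 1000 = -0.04.

>>> servo_tool(moves=[[[0.5,0,0,0,0],[1,0,0,0,0],[1,0,0,0,0],[1,0,0,0,0],[1,0,0,0,0],[1,0,0,-0.01,0],[1,0,0,-0.04,0],[1,0,0,-0.08,0]]], newtons=40)

```text
time: 11.05
ee_pos: [651.8, -12.7, 120.3]
orientation: [0.646, 0.763, -0.002, -0.002]
ft_force: [0.5, -0.8, -0.4]
finger_gap: 0.105
gripper_force: 43.1
```

```bash
python3 -c "
from h import *
print(env.get_obs()['finger_gap'],env.get_obs()['gripper_force'])
go(616.8,-277.4,190,-16.4)"
```

```text
0.1054123561779262 43.14498782157898
t 11.05 pos [651.8 -12.7 120.3] yaw 9.5 -> shift [-255.1  -78.7  -69.7] twist 0.452 rows>= 5.5
```

Scaled: -253 mm / 1000 = -0.253, -232 mm / 1000 = -0.232, 0.45 rad / 2.0944 = 0.2149.

>>> servo_tool(moves=[[[1,-0.005,0,-0.035,0],[1,-0.025,-0.007,-0.06,0.0239],[1,-0.06,-0.018,-0.07,0.0573],[1,-0.105,-0.032,-0.07,0.0955],[1,-0.15,-0.046,-0.07,0.1337],[1,-0.195,-0.06,-0.07,0.1719],[1,-0.232,-0.071,-0.07,0.2053],[1,-0.253,-0.077,-0.07,0.2149]]])

```text
time: 11.85
ee_pos: [618.9, -278.6, 191.6]
orientation: [0.801, 0.598, -0.0, 0.0]
ft_force: [-0.7, -0.3, -2.6]
finger_gap: 0.107
gripper_force: 43.2
```

>>> servo_tool(moves=[[[1,0,0,0,0],[1,0,0,0,0],[1,0,0,0,0],[1,0,0,0,0]]])

```text
time: 12.25
ee_pos: [620.1, -273.7, 191.4]
orientation: [0.8, 0.601, -0.0, -0.0]
ft_force: [0.1, 0.9, -1.6]
finger_gap: 0.105
gripper_force: 43.2
```

```bash
python3 -c "
from h import *
f=grab('wrist','w5'); wcomp(f,84,106,(616,-277),75)
go(616.8,-277.4,80,-16.4)"
```

```text
c [ 622.3 -258.4] size [106.1  25.2] yaw -16.2 zmed 93.7 1507
t 12.3 pos [ 620.2 -273.8  191.4] yaw -16.2 -> shift [ -4.4  -2.2 111.4] twist 0.004 rows>= 2.2
```

View pics/w5.png

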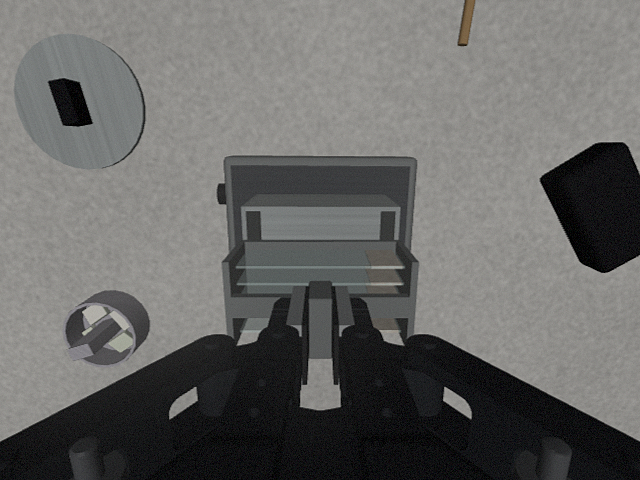

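Rack and dish are lined up (both centred near column 320). Lower into dish.

Scaled: 114.5 mm / 1000 = 0.1145, 106 mm / 1000 = 0.106.

>>> servo_tool(moves=[[[1,-0.0044,-0.0022,0.015,0],[1,-0.0044,-0.0022,0.035,0],[1,-0.0044,-0.0022,0.055,0],[1,-0.0044,-0.0022,0.075,0],[1,-0.0044,-0.0022,0.095,0],[1,-0.0044,-0.0022,0.106,0],[1,-0.0044,-0.0022,0.112,0],[1,-0.0044,-0.0022,0.1145,0]]])

```text
time: 13.1
ee_pos: [616.5, -278.1, 77.6]
orientation: [0.8, 0.6, -0.0, -0.001]
ft_force: [-5.6, 5.0, 16.4]
finger_gap: 0.102
gripper_force: 45.5
```

Scaled: -80 mm / 1000 = -0.08, -40 mm / 1000 = -0.04.

>>> servo_tool(moves=[[[1,0,0,0,0],[1,0,0,0.0005,0],[0.5,0,0,0.0005,0],[0.2,0,0,0.0005,0],[0.2,0,0,0.0005,0],[0.2,0,0,-0.01,0],[0.2,0,0,-0.04,0],[0.2,0,0,-0.08,0]]])

```text
time: 13.9
ee_pos: [615.2, -278.1, 156.2]
orientation: [0.8, 0.6, -0.001, -0.002]
ft_force: [1.5, 0.5, 0.0]
finger_gap: 0.4
gripper_force: 0.0
```

```bash
python3 -c "
from h import *
go(434,120,220,50)"
```

```text
t 13.9 pos [ 615.2 -278.1  156.2] yaw -16.3 -> shift [ 331.4 -285.8  -62.3] twist -1.157 rows>= 8.8
```

Scaled: 280 mm / 1000 = 0.28, -241 mm / 1000 = -0.241, -1.08 rad / 2.0944 = -0.5157.

>>> servo_tool(moves=[[[0.2,0.01,-0.009,-0.05,-0.0477],[0.2,0.045,-0.039,-0.062,-0.1146],[0.2,0.085,-0.073,-0.062,-0.1814],[0,0.125,-0.108,-0.062,-0.2483],[0,0.165,-0.142,-0.062,-0.3151],[0,0.203,-0.175,-0.062,-0.382],[0,0.241,-0.208,-0.062,-0.4488],[0,0.28,-0.241,-0.062,-0.5157]]])

```text
time: 14.7
ee_pos: [466.9, 49.9, 219.7]
orientation: [0.375, 0.927, 0.0, 0.001]
ft_force: [1.6, 1.2, -0.0]
finger_gap: 0.501
gripper_force: 0.0
```

```bash
python3 -c "
from h import *
go(434,120,220,50)"
```

```text
t 14.7 pos [466.9  49.9 219.7] yaw 45.9 -> shift [72.4 27.5 -0.3] twist -0.071 rows>= 1.5
```

Scaled: 64 mm / 1000 = 0.064, 55 mm / 1000 = 0.055, -0.07 rad / 2.0944 = -0.0334.

>>> servo_tool(moves=[[[0,0.03,0.011,0,-0.0334],[0,0.055,0.02,0,-0.0334],[0,0.064,0.024,0,-0.0334],[0,0.064,0.024,0,-0.0334],[0,0.064,0.024,0,-0.0334],[0,0.064,0.024,0,-0.0334]]])

```text
time: 15.3
ee_pos: [439.7, 109.4, 219.0]
orientation: [0.346, 0.938, -0.0, 0.0]
ft_force: [0.3, -1.0, -0.5]
finger_gap: 0.498
gripper_force: 0.0
```

```bash
python3 -c "
from h import *
f=grab('wrist')
wcomp(f,2.8,9,(433,123),75)
c=wcomp(f,16,35,(433,123),30)
go(*c[0],8,c[2]+90)
g=grab('top','t2'); wcomp(g,80,110,(619,-279),70)
p=cloud(g); q=p[(p[...,2]>84)&(np.hypot(p[...,0]-619,p[...,1]+279)<20)]; print('tab',q.mean(0),len(q))
im=cv2.imread('pics/t2.png')[125:235,380:500]; cv2.imwrite('pics/t2c.png',cv2.resize(im,None,fx=4,fy=4,interpolation=2))"
```

```text
c [432.8 123.4] size [118.2  76. ] yaw -39.7 zmed 5.2 8581
c [432.6 123.7] size [40. 12.] yaw -39.2 zmed 25.1 567
t 15.35 pos [439.6 109.4 218.9] yaw 49.5 -> shift [ 14.7   6.4 210.9] twist -0.022 rows>= 4.2
c [ 619.6 -278.8] size [108.9  64.5] yaw -16.1 zmed 92.1 356
tab [ 616.78010661 -281.18338753   91.60001273] 63
```

View pics/t2c.png

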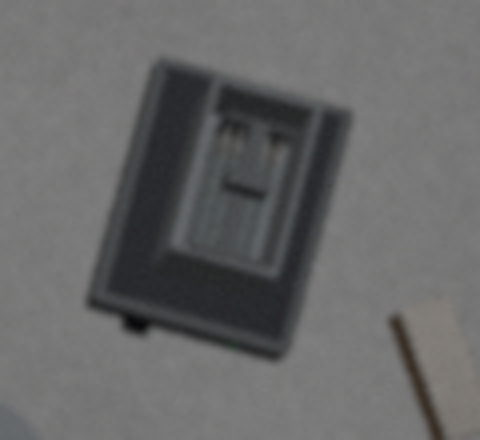

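Rack sits in the dish, tab centred. Now grip the long lid.

Scaled: 209 mm / 1000 = 0.209, 205 mm / 1000 = 0.205, -0.02 rad / 2.0944 = -0.0095.

>>> servo_tool(moves=[[[0,0.014,0.0062,0.04,-0.0095],[0,0.014,0.0062,0.085,-0.0095],[0,0.014,0.0062,0.13,-0.0095],[0,0.014,0.0062,0.17,-0.0095],[0,0.014,0.0062,0.195,-0.0095],[0,0.014,0.0062,0.205,-0.0095],[0,0.014,0.0062,0.209,-0.0095],[0,0.014,0.0062,0.209,-0.0095]]])

```text
time: 16.2
ee_pos: [432.9, 123.9, 10.1]
orientation: [0.336, 0.942, 0.0, 0.0]
ft_force: [0.7, 0.3, 0.4]
finger_gap: 0.494
gripper_force: 0.0
```

Scaled: -80 mm / 1000 = -0.08, -40 mm / 1000 = -0.04.

>>> servo_tool(moves=[[[0.3,0,0,0,0],[1,0,0,0,0],[1,0,0,0,0],[1,0,0,0,0],[1,0,0,0,0],[1,0,0,-0.01,0],[1,0,0,-0.04,0],[1,0,0,-0.08,0]]], newtons=60)

```text
time: 17.0
ee_pos: [430.6, 123.9, 90.4]
orientation: [0.336, 0.942, -0.001, -0.002]
ft_force: [1.8, -0.2, -0.9]
finger_gap: 0.123
gripper_force: 58.9
```

```bash
python3 -c "
from h import *
print(env.get_obs()['finger_gap'],env.get_obs()['gripper_force'])
go(616.8,-277.4,200,73.7)"
```

```text
0.12264880942608439 58.92276585102081
t 17.0 pos [430.6 123.9  90.4] yaw 50.8 -> shift [-397.8 -193.4 -110.1] twist -0.4 rows>= 9.1
```

Scaled: -270 mm / 1000 = -0.27, -110 mm / 1000 = -0.11, -0.38 rad / 2.0944 = -0.1814.

>>> servo_tool(moves=[[[1,-0.005,-0.003,-0.04,0],[1,-0.025,-0.012,-0.08,-0.0143],[1,-0.06,-0.029,-0.105,-0.0382],[1,-0.1,-0.049,-0.11,-0.0621],[1,-0.143,-0.069,-0.11,-0.0907],[1,-0.186,-0.09,-0.11,-0.1194],[1,-0.229,-0.111,-0.11,-0.148],[1,-0.27,-0.131,-0.11,-0.1814]]])

```text
time: 17.8
ee_pos: [558.6, -150.0, 201.0]
orientation: [0.151, 0.989, -0.0, 0.0]
ft_force: [0.8, 0.3, -1.0]
finger_gap: 0.118
gripper_force: 59.0
```

```bash
python3 -c "
from h import *
go(616.8,-277.4,200,73.7)"
```

```text
t 17.8 pos [ 558.6 -150.   201. ] yaw 72.7 -> shift [ -93.5 -104.3    1.1] twist -0.018 rows>= 2.8
```

Scaled: -98 mm / 1000 = -0.098, -93 mm / 1000 = -0.093, -0.02 rad / 2.0944 = -0.0095.

>>> servo_tool(moves=[[[1,-0.035,-0.035,0,-0.0095],[1,-0.065,-0.066,0,-0.0095],[1,-0.085,-0.088,0,-0.0095],[1,-0.093,-0.098,0,-0.0095],[1,-0.093,-0.098,0,-0.0095],[1,-0.093,-0.098,0,-0.0095],[1,-0.093,-0.098,0,-0.0095],[1,-0.093,-0.098,0,-0.0095]]])

```text
time: 18.6
ee_pos: [617.3, -267.9, 200.1]
orientation: [0.141, 0.99, 0.0, -0.0]
ft_force: [-0.1, -0.7, -0.3]
finger_gap: 0.124
gripper_force: 59.0
```

```bash
python3 -c "
from h import *
go(616.8,-277.4,104,73.7)"
```

```text
t 18.6 pos [ 617.3 -267.9  200.1] yaw 73.8 -> shift [-2.3 -9.3 96.1] twist 0.001 rows>= 1.9
```

>>> servo_tool(moves=[[[1,-0.0023,-0.009,0.015,0],[1,-0.0023,-0.0093,0.035,0],[1,-0.0023,-0.0093,0.055,0],[1,-0.0023,-0.0093,0.072,0],[1,-0.0023,-0.0093,0.083,0],[1,-0.0023,-0.0093,0.089,0],[1,-0.0023,-0.0093,0.0925,0],[1,-0.0023,-0.0093,0.0945,0]]])

```text
time: 19.4
ee_pos: [617.7, -279.3, 105.5]
orientation: [0.142, 0.99, -0.0, 0.0]
ft_force: [0.3, 0.6, -1.7]
finger_gap: 0.123
gripper_force: 59.0
```

>>> servo_tool(moves=[[[1,0,0,0,0],[1,0,0,0.0005,0],[0.6,0,0,0.0005,0],[0.3,0,0,0.0005,0],[0.2,0,0,0.0005,0],[0.2,0,0,-0.01,0],[0.2,0,0,-0.04,0],[0.2,0,0,-0.08,0]]])

```text
time: 20.2
ee_pos: [616.0, -278.3, 184.8]
orientation: [0.142, 0.99, 0.001, -0.002]
ft_force: [-0.0, -0.1, -0.6]
finger_gap: 0.4
gripper_force: 0.0
```

```bash
python3 -c "
from h import *
go(410,-305,220,87)"
```

```text
t 20.2 pos [ 616.  -278.3  184.8] yaw 73.7 -> shift [190.3 -83.5 -34.5] twist -0.233 rows>= 4.2
```

Scaled: 186 mm / 1000 = 0.186, 172 mm / 1000 = 0.172, -0.23 rad / 2.0944 = -0.1098.

>>> servo_tool(moves=[[[0,0.015,-0.006,-0.03,-0.0143],[0,0.055,-0.024,-0.034,-0.0382],[0,0.1,-0.044,-0.034,-0.0668],[0,0.14,-0.062,-0.034,-0.0955],[0,0.172,-0.076,-0.034,-0.1098],[0,0.186,-0.081,-0.034,-0.1098],[0,0.186,-0.081,-0.034,-0.1098],[0,0.186,-0.081,-0.034,-0.1098]]])

```text
time: 21.0
ee_pos: [417.4, -305.1, 220.1]
orientation: [0.028, 1.0, -0.001, 0.001]
ft_force: [0.8, -0.1, -0.3]
finger_gap: 0.505
gripper_force: 0.0
```

>>> servo_tool(moves=[[[0,0,0,0,0],[0,0,0,0,0],[0,0,0,0,0]]])

```text
time: 21.3
ee_pos: [417.0, -304.5, 219.2]
orientation: [0.027, 1.0, 0.0, 0.0]
ft_force: [-0.4, -0.5, -0.7]
finger_gap: 0.5
gripper_force: 0.0
```

```bash
python3 -c "
from h import *
f=grab('wrist','w6')
wcomp(f,20,70,(393,-315),45)
c=wcomp(f,45,70,(393,-315),30)
go(*c[0],28,c[2]+90)
g=grab('top'); print('lid');wcomp(g,88,108,(619,-279),90);wcomp(g,110,130,(619,-279),90)"
```

```text
c [ 391.1 -316.6] size [66.8 66.7] yaw 42.2 zmed 29.8 925
c [ 391.1 -316.4] size [19.8 12. ] yaw 0.7 zmed 58.1 368
t 21.35 pos [ 416.8 -304.4  219.2] yaw 86.9 -> shift [ 24.9 -13.4 191.2] twist -0.067 rows>= 3.9
lid
c [ 621.3 -280.5] size [120.7  76.6] yaw -16.2 zmed 99.2 1554
c [ 619.9 -279.7] size [41.1 12.4] yaw -16.2 zmed 118.8 106
```

View pics/w6.png

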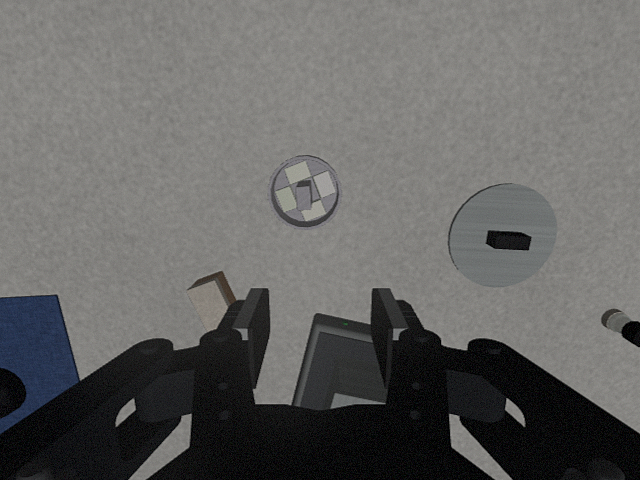

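Basket at (305,191) px, post found; lid is centred on the dish. Grip the basket.

Scaled: 182 mm / 1000 = 0.182, 176 mm / 1000 = 0.176, -0.065 rad / 2.0944 = -0.031.

>>> servo_tool(moves=[[[0,0.0245,-0.013,0.04,-0.031],[0,0.0245,-0.013,0.085,-0.031],[0,0.0245,-0.013,0.13,-0.031],[0,0.0245,-0.013,0.16,-0.031],[0,0.0245,-0.013,0.176,-0.031],[0,0.0245,-0.013,0.182,-0.031],[0,0.0245,-0.013,0.182,-0.031],[0,0.0245,-0.013,0.182,-0.031]]])

```text
time: 22.2
ee_pos: [391.5, -316.7, 38.1]
orientation: [-0.005, 1.0, -0.001, 0.0]
ft_force: [0.2, 0.1, 0.2]
finger_gap: 0.5
gripper_force: 0.0
```

Scaled: -80 mm / 1000 = -0.08, -40 mm / 1000 = -0.04.

>>> servo_tool(moves=[[[0.3,0,0,0,0],[1,0,0,0,0],[1,0,0,0,0],[1,0,0,0,0],[1,0,0,0,0],[1,0,0,-0.01,0],[1,0,0,-0.04,0],[1,0,0,-0.08,0]]], newtons=50)

```text
time: 23.0
ee_pos: [389.5, -314.7, 117.2]
orientation: [-0.005, 1.0, 0.002, -0.002]
ft_force: [0.8, -0.3, -1.0]
finger_gap: 0.126
gripper_force: 50.7
```

```bash
python3 -c "
from h import *
print(env.get_obs()['finger_gap'],env.get_obs()['gripper_force'])
go(460,0,220,90);go(617,140,220,115)"
```

```text
0.12578063532769598 50.69055676460266
t 23.0 pos [ 389.5 -314.7  117.2] yaw 90.6 -> shift [ -73.3  314.3 -102. ] twist 0.01 rows>= 6.8
t 23.0 pos [ 389.5 -314.7  117.2] yaw 90.6 -> shift [-231.7  452.7 -102. ] twist -0.426 rows>= 10.4
```

Scaled: 305 mm / 1000 = 0.305, 220 mm / 1000 = 0.22.

>>> servo_tool(moves=[[[1,-0.005,0.01,-0.04,0],[1,-0.025,0.04,-0.08,0],[1,-0.05,0.085,-0.102,0],[1,-0.075,0.13,-0.105,0],[1,-0.1,0.175,-0.105,0],[1,-0.125,0.22,-0.105,0],[1,-0.15,0.265,-0.105,0],[1,-0.175,0.305,-0.105,0]]])

```text
time: 23.8
ee_pos: [556.5, -17.6, 222.9]
orientation: [-0.005, 1.0, -0.0, -0.0]
ft_force: [1.2, -0.2, -1.3]
finger_gap: 0.129
gripper_force: 50.8
```

>>> servo_tool(moves=[[[1,-0.025,0.04,0,0],[1,-0.05,0.08,0,0],[1,-0.07,0.11,0,0],[1,-0.078,0.13,0,0],[1,-0.08,0.138,0,0],[1,-0.08,0.138,0,0],[1,-0.08,0.138,0,0],[1,-0.08,0.138,0,0]]])

```text
time: 24.6
ee_pos: [634.5, 117.7, 222.4]
orientation: [-0.004, 1.0, -0.0, -0.0]
ft_force: [0.5, 0.5, -1.4]
finger_gap: 0.129
gripper_force: 50.8
```

```bash
cat > jar.py <<'E'
from h import *
f=grab('wrist','w7'); p=cloud(f)
m=(p[...,2]>50)&(p[...,2]<74)&(np.hypot(p[...,0]-617,p[...,1]-253)<65); q=p[m][:,:2]
from scipy.optimize import least_squares
r=np.hypot(*(q-[617,253.5]).T); q=q[(r>38)]
s=least_squares(lambda a:np.hypot(q[:,0]-a[0],q[:,1]-a[1])-a[2],[617,253,46],loss='soft_l1'); print('jar',s.x.round(1),len(q),cv2.minEnclosingCircle(q.astype(np.float32)))
go(s.x[0],s.x[1],130,115)
E
python3 jar.py
```

```text
jar [616.3 252.6  45.5] 2905 ((617.015625, 253.90133666992188), 48.28684997558594)
t 24.65 pos [634.7 117.7 222.4] yaw 90.5 -> shift [ 17.1 135.1  92.4] twist -0.428 rows>= 3.3
```

View pics/w7.png

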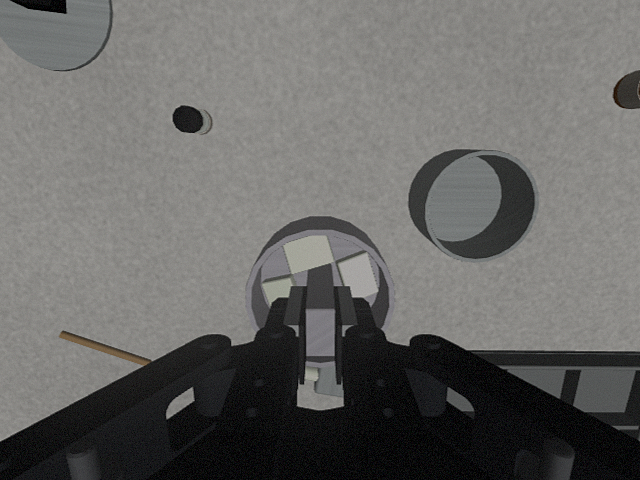

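Jar rim visible at (483,205) px; centre (617,253.7).

Scaled: 136 mm / 1000 = 0.136, 16.5 mm / 1000 = 0.0165.

>>> servo_tool(moves=[[[1,0.003,0.02,0,0],[1,0.008,0.055,0,0],[1,0.012,0.095,0.01,0],[1,0.0165,0.122,0.03,0],[1,0.0165,0.133,0.045,0],[1,0.0165,0.136,0.05,0],[1,0.0165,0.136,0.05,0],[1,0.0165,0.136,0.05,0]]])

```text
time: 25.45
ee_pos: [618.1, 253.4, 172.8]
orientation: [-0.004, 1.0, -0.0, 0.0]
ft_force: [0.3, -0.1, -1.3]
finger_gap: 0.128
gripper_force: 50.8
```

```bash
python3 -c "
from h import *
go(617,253.7,41.5,90.6)"
```

```text
t 25.45 pos [618.1 253.4 172.8] yaw 90.5 -> shift [  1.2   0.4 131.3] twist -0.002 rows>= 2.6
```

Scaled: 130.5 mm / 1000 = 0.1305, 128 mm / 1000 = 0.128.

>>> servo_tool(moves=[[[1,0.001,0.0004,0.02,0],[1,0.001,0.0004,0.045,0],[1,0.001,0.0004,0.07,0],[1,0.001,0.0004,0.095,0],[1,0.001,0.0004,0.113,0],[1,0.001,0.0004,0.123,0],[1,0.001,0.0004,0.128,0],[1,0.001,0.0004,0.1305,0]]])

```text
time: 26.25
ee_pos: [617.2, 254.9, 42.4]
orientation: [-0.005, 1.0, 0.0, 0.001]
ft_force: [-0.4, -0.4, -0.8]
finger_gap: 0.126
gripper_force: 50.8
```

Scaled: -80 mm / 1000 = -0.08, -40 mm / 1000 = -0.04.

>>> servo_tool(moves=[[[1,0,0,0,0],[1,0,0,0.0005,0],[0.6,0,0,0.0005,0],[0.3,0,0,0.0005,0],[0.3,0,0,0.0005,0],[0.3,0,0,-0.01,0],[0.3,0,0,-0.04,0],[0.3,0,0,-0.08,0]]])

```text
time: 27.05
ee_pos: [614.7, 254.8, 121.3]
orientation: [-0.005, 1.0, -0.001, -0.002]
ft_force: [1.0, 0.2, 0.6]
finger_gap: 0.352
gripper_force: 0.0
```

```bash
python3 -c "
from h import *
go(465,-105,220,175)"
```

```text
t 27.05 pos [614.7 254.8 121.3] yaw 90.6 -> shift [ 153.8 -358.4  -97.6] twist 1.668 rows>= 11.1
```

Scaled: -272 mm / 1000 = -0.272, -105 mm / 1000 = -0.105, 0.98 rad / 2.0944 = 0.4679.

>>> servo_tool(moves=[[[0,0,0,-0.04,0],[0,0.01,-0.025,-0.08,0.0668],[0,0.025,-0.065,-0.097,0.1337],[0,0.043,-0.105,-0.097,0.2005],[0,0.062,-0.148,-0.097,0.2674],[0,0.08,-0.19,-0.097,0.3342],[0,0.098,-0.232,-0.097,0.4011],[0,0.116,-0.272,-0.097,0.4679]]])

```text
time: 27.85
ee_pos: [502.3, -19.5, 219.8]
orientation: [0.469, 0.883, 0.0, 0.001]
ft_force: [0.7, 0.3, 0.1]
finger_gap: 0.501
gripper_force: 0.0
```

```bash
python3 -c "
from h import *
go(465,-105,220,175)"
```

```text
t 27.85 pos [502.3 -19.5 219.8] yaw 34.1 -> shift [-49.9 -78.9  -0.2] twist 0.683 rows>= 4.6
```

Scaled: -74 mm / 1000 = -0.074, -63 mm / 1000 = -0.063, 0.68 rad / 2.0944 = 0.3247.

>>> servo_tool(moves=[[[0,-0.02,-0.034,0,0.0668],[0,-0.04,-0.063,0,0.1337],[0,-0.047,-0.074,0,0.2005],[0,-0.047,-0.074,0,0.2674],[0,-0.047,-0.074,0,0.3247],[0,-0.047,-0.074,0,0.3247],[0,-0.047,-0.074,0,0.3247],[0,-0.047,-0.074,0,0.3247]]])

```text
time: 28.65
ee_pos: [468.8, -98.4, 219.1]
orientation: [0.734, 0.68, 0.0, 0.0]
ft_force: [-0.1, 0.3, -0.4]
finger_gap: 0.497
gripper_force: 0.0
```

```bash
python3 -c "
from h import *
f=grab('wrist')
wcomp(f,2.8,9,(449.5,-119.7),65)
c=wcomp(f,16,35,(449.5,-119.7),30)
go(*c[0],9.5,c[2]+90)
g=grab('top','t3'); p=cloud(g)
im=cv2.imread('pics/t3.png')[145:210,180:255]; cv2.imwrite('pics/t3c.png',cv2.resize(im,None,fx=5,fy=5,interpolation=2))
wcomp(g,50,56,(619,252),35); q=p[(p[...,2]>54)&(np.hypot(p[...,0]-619,p[...,1]-252)<30)]; print(q.mean(0),len(q))"
```

```text
c [ 449.2 -119.8] size [107.6 106.8] yaw -6.1 zmed 5.1 8079
c [ 449.1 -119.7] size [34.2 13.6] yaw 84.7 zmed 24.9 531
t 28.7 pos [468.7 -98.3 219. ] yaw -4.4 -> shift [-22.8 -18.  209.5] twist 0.016 rows>= 4.2
c [609.5 255.7] size [7.9 0.5] yaw 83.9 zmed 52.4 4
[619.15226615 254.41611092  61.16262226] 54
```

View pics/t3c.png

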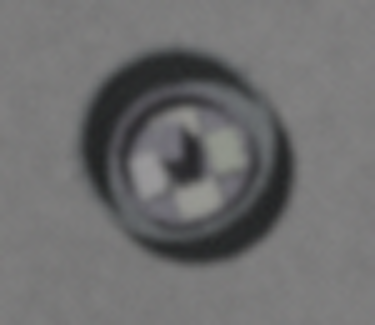

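Basket sits level in the jar. Grip the round lid.

Scaled: 209 mm / 1000 = 0.209, -22.8 mm / 1000 = -0.0228, 0.016 rad / 2.0944 = 0.0076.

>>> servo_tool(moves=[[[0,-0.0228,-0.018,0.035,0.0076],[0,-0.0228,-0.018,0.08,0.0076],[0,-0.0228,-0.018,0.125,0.0076],[0,-0.0228,-0.018,0.168,0.0076],[0,-0.0228,-0.018,0.195,0.0076],[0,-0.0228,-0.018,0.205,0.0076],[0,-0.0228,-0.018,0.209,0.0076],[0,-0.0228,-0.018,0.209,0.0076]]])

```text
time: 29.55
ee_pos: [449.6, -120.0, 10.2]
orientation: [0.74, 0.673, 0.0, 0.0]
ft_force: [0.4, -0.7, 0.5]
finger_gap: 0.5
gripper_force: 0.0
```

Scaled: -80 mm / 1000 = -0.08, -40 mm / 1000 = -0.04.

>>> servo_tool(moves=[[[0.3,0,0,0,0],[1,0,0,0,0],[1,0,0,0,0],[1,0,0,0,0],[1,0,0,0,0],[1,0,0,-0.01,0],[1,0,0,-0.04,0],[1,0,0,-0.08,0]]], newtons=60)

```text
time: 30.35
ee_pos: [447.4, -119.2, 90.4]
orientation: [0.74, 0.673, -0.001, -0.002]
ft_force: [0.9, 0.0, -1.4]
finger_gap: 0.145
gripper_force: 58.9
```

```bash
python3 -c "
from h import *
print(env.get_obs()['finger_gap'],env.get_obs()['gripper_force'])
go(617,253.7,180,20)"
```

```text
0.14465143824951135 58.88862669467926
t 30.35 pos [ 447.4 -119.2   90.4] yaw -5.4 -> shift [387.4 133.2 -89.7] twist -0.444 rows>= 8.4
```

Scaled: 275 mm / 1000 = 0.275, 234 mm / 1000 = 0.234.

>>> servo_tool(moves=[[[1,0.005,0.002,-0.04,0],[1,0.025,0.008,-0.08,0],[1,0.06,0.02,-0.09,0],[1,0.102,0.035,-0.09,0],[1,0.146,0.05,-0.09,0],[1,0.19,0.065,-0.09,0],[1,0.234,0.08,-0.09,0],[1,0.275,0.094,-0.09,0]]])

```text
time: 31.15
ee_pos: [568.8, 147.1, 180.9]
orientation: [0.74, 0.673, 0.0, 0.0]
ft_force: [0.4, -1.0, -1.6]
finger_gap: 0.147
gripper_force: 59.0
```

Scaled: 110 mm / 1000 = 0.11, 108 mm / 1000 = 0.108.

>>> servo_tool(moves=[[[1,0.04,0.013,0,0],[1,0.075,0.026,0,0],[1,0.098,0.034,0,0],[1,0.108,0.038,0,0],[1,0.11,0.039,0,0],[1,0.11,0.039,0,0],[1,0.11,0.039,0,0],[1,0.11,0.039,0,0]]])

```text
time: 31.95
ee_pos: [617.4, 249.5, 179.9]
orientation: [0.74, 0.672, -0.0, 0.0]
ft_force: [-0.1, 0.3, -1.7]
finger_gap: 0.145
gripper_force: 58.9
```

```bash
python3 -c "
from h import *
go(617,253.7,72,-5.4)"
```

```text
t 31.95 pos [617.4 249.5 179.9] yaw -5.5 -> shift [  4.2  -0.7 107.9] twist -0.002 rows>= 2.2
```

Scaled: 106.5 mm / 1000 = 0.1065, 105.5 mm / 1000 = 0.1055.

>>> servo_tool(moves=[[[1,0.004,-0.0006,0.015,0],[1,0.004,-0.0006,0.04,0],[1,0.004,-0.0006,0.065,0],[1,0.004,-0.0006,0.085,0],[1,0.004,-0.0006,0.097,0],[1,0.004,-0.0006,0.103,0],[1,0.004,-0.0006,0.1055,0],[1,0.004,-0.0006,0.1065,0]]])

```text
time: 32.75
ee_pos: [618.1, 255.0, 73.7]
orientation: [0.74, 0.673, 0.0, 0.0]
ft_force: [-0.0, -0.3, -0.7]
finger_gap: 0.143
gripper_force: 58.9
```

Scaled: -80 mm / 1000 = -0.08, -40 mm / 1000 = -0.04.

>>> servo_tool(moves=[[[1,0,0,0,0],[1,0,0,0.0005,0],[0.6,0,0,0.0005,0],[0.3,0,0,0.0005,0],[0.2,0,0,0.0005,0],[0.2,0,0,-0.01,0],[0.2,0,0,-0.04,0],[0.2,0,0,-0.08,0]]])

```text
time: 33.55
ee_pos: [616.1, 254.4, 152.8]
orientation: [0.74, 0.673, -0.002, -0.001]
ft_force: [-0.1, 0.5, -0.2]
finger_gap: 0.399
gripper_force: 0.0
```

Scaled: -80 mm / 1000 = -0.08, -70 mm / 1000 = -0.07.

>>> servo_tool(moves=[[[0,0.02,0.02,-0.04,0],[0,0,0.05,-0.07,0],[0,0,0,-0.08,0],[0,0,0,-0.08,0],[0,0,0,-0.08,0],[0,0,0,-0.08,0],[0,0,0,-0.08,0],[0,0,0,-0.08,0]]])

```text
time: 34.35
ee_pos: [618.1, 254.9, 232.9]
orientation: [0.74, 0.673, -0.0, 0.0]
ft_force: [-0.1, -0.1, 0.6]
finger_gap: 0.502
gripper_force: 0.0
```

```bash
python3 -c "
from h import *
f=grab('wrist'); wcomp(f,58,75,(617,253),70); wcomp(f,78,100,(617,253),40)
g=grab('top','end')
for n,x,y,lo,hi,r in [('lid',619,-279,88,108,90),('rl',619,252,55,75,80),('vial',549,4,25,70,25),('bot',517,399,30,90,35),('box',517,-412,20,50,70)]: print(n);wcomp(g,lo,hi,(x,y),r)"
```

```text
c [615.9 255.7] size [107.3 106.9] yaw 86.9 zmed 67.2 11134
c [616.1 256. ] size [33.7 13.9] yaw 84.8 zmed 87.0 727
lid
c [ 621.6 -280.6] size [120.7  76.4] yaw -16.6 zmed 99.4 1551
rl
c [623.1 237.4] size [108.9  74.3] yaw 13.8 zmed 66.9 1078
vial
c [549.1   3.7] size [21.6 19.2] yaw 0.0 zmed 44.1 73
bot
none
box
c [ 517.2 -411.5] size [85.  33.8] yaw 19.1 zmed 31.2 492
```

View pics/end.png

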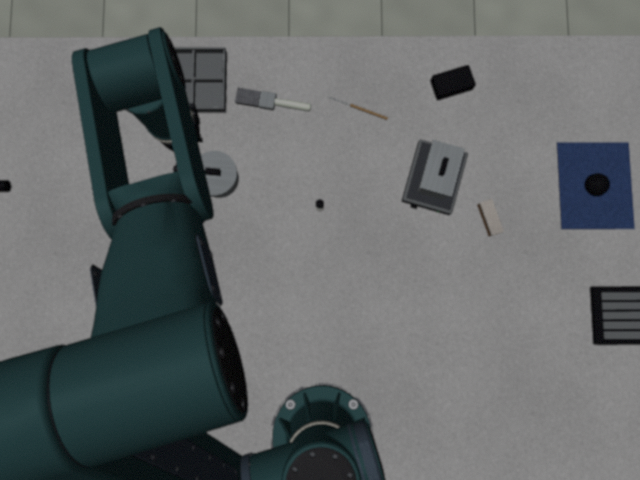

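Lids appear seated; the arm hides the bottle. Back away to compare in the top view.

Scaled: -250 mm / 1000 = -0.25, -240 mm / 1000 = -0.24.

>>> servo_tool(moves=[[[0,-0.03,-0.01,0,0],[0,-0.08,-0.025,0,0],[0,-0.125,-0.04,0,0],[0,-0.17,-0.055,0,0],[0,-0.21,-0.07,0,0],[0,-0.24,-0.08,0,0],[0,-0.25,-0.085,0,0],[0,-0.25,-0.085,0,0]]])

```text
time: 35.25
ee_pos: [509.0, 13.2, 233.4]
orientation: [0.741, 0.672, 0.0, -0.0]
ft_force: [0.0, 0.2, 0.4]
finger_gap: 0.499
gripper_force: 0.0
```

```bash
python3 -c "
from h import *
print(env.get_obs()['ee_pos'])
g=grab('top')
for n,x,y,lo,hi,r in [('rl',619,252,55,75,80),('rlgrip',619,252,78,100,40),('bot',517,399,30,90,35),('vial',549,4,25,70,25)]: print(n);wcomp(g,lo,hi,(x,y),r)"
```

```text
[508.97490922  13.1728546  233.41403831]
rl
c [618.7 253.3] size [107.1 106.9] yaw -62.1 zmed 67.1 1506
rlgrip
c [618.5 252.6] size [33.6 14.9] yaw 83.5 zmed 86.1 98
bot
c [517.3 399.7] size [31.2 26.9] yaw -27.5 zmed 43.8 156
vial
none
```

```bash
python3 -c "
from h import *
print(env.close_job())"
```

```text
the job is handed in; nothing more can be done
None
```

The job is handed in at about 35 s. The dish with its rack is on the plate under the long lid, and the basket is in the jar under the round lid. By camera both lids are centred to within about 2 mm, and the vial, bottle and slide box have not moved.

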